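# Key and fit the gear on the turntable drive

### The arm

A 6-joint arm with a two-finger parallel gripper is mounted at the origin on the work surface. World frame = base frame: x ahead of the robot, y to its left, z up, the work surface at z = 0. Lengths are in m, angles in degrees, forces in N, time in s.
With the tool pointing down it reaches from about 0.3 to 0.775 m from the base axis. Payload 14.6 kg.
Tool frame: the origin (TCP) lies where the fingers leave the gripper's body, on its centre line; the fingertips stand 97 mm ahead of it and the grasp point (between the pads) lies ctrl.grip_point_offset ahead of it (ctrl.grip_point_offset is the distance from the TCP to the grasp point, in m); z points along the fingers, y is the line along which they close (so a half turn about z gives the same grasp; the last joint's range is limited). The gripper opens to 94 mm and grips with 3 to 60 N. Pads are 16 mm wide; open, the fingers measure 119 mm over their backs; the gripper's body (75 mm by 177 mm) begins 78 mm behind the grasp point.
Start: joints at [-76.753, 17.183, 87.147, -0, 75.671, -3.816], TCP at [0.161, -0.526, 0.303] pointing down, gripper open.
Joint ranges: [-173.82, 173.82], [-45.26, 126.66], [13.44, 144.39], [-59.66, 239.66], [0, 175.72], [-146.38, 146.38]. Speed limits (degrees/s): [127.2, 127.2, 147.25, 180, 180, 180].

### API

Orientations are given as [roll, pitch, yaw] about the fixed x, y, z axes, in that order (R = Rz(yaw) Ry(pitch) Rx(roll)).
In Python, from plant import monitor, viewer, job, ctrl gives the robot as it stands. The module is installed in compiled form; this text tells all that it offers.
- The arm moves only by the shell command python3 -m inch 'ROWS'. ROWS is JSON, a list of rows, each an object of numbers: "x", "y", "z": the shift along the tool's x, y, z in cm; "rx", "ry", "rz": the turn, a rotation vector about the tool's x, y, z in rad; "gripper": the opening, from -1 (shut) to 1 (fully open). A call has 1 to 20 rows; each row shifts and turns the commanded pose from where the row before left it, along the tool's axes as they then stand; what a row does not reach is not made up. A row lasts 1/8 s, in which the tool goes at most 62.5 mm and 10.7 degrees, less where a joint would pass 70% of its speed; a pose out of reach is approached as far as the arm can. A call is refused whole if a number of a shift passes 6.25 or a number of a turn 0.188, either way. A call with a gripper value outside its range is refused whole. The fingers move at their own pace and stop on an object; the grip force is fixed at half the most. Time passes only in rows, so rows that do not move let the fingers close. It gives the time, the measured TCP pose, the force, the opening and the grip force at its end, in the units of the state.
- monitor.observe(): the state, without advancing time (a new reading comes with each control period).
- viewer.snapshot(name): name is "scene" or "side" or "wrist"; returns the picture (420x560x3 uint8, red, green, blue); there is no depth.
- viewer.camera_model(name): a dict with "vertical_fov" (degrees; the focal length in pixels is half the picture's height over the tangent of half this angle, whatever the lens; pixels are square), "cx", "cy" (the principal point, pixels), "R" (3x3) and "t" (3): a world point X has camera coordinates R X + t; the wrist camera has in their place "T_tool_cam" (4x4, takes a point from camera to tool coordinates, whose origin is the TCP and whose axes are the flange's). Camera axes: x right, y down, z forward; pixel columns grow to the right and rows downward; lengths in m; the calibration is good to about 2 mm. The wrist camera is an equidistant fisheye: a pixel r from the principal point sees the ray r / f radians off the axis. A picture is of the moment at which its call begins: read the wrist's pose just before it. camera_model takes no time and is no camera call.
- job.job_done(): hands the job in; it is judged then, once.
Trained networks look in the newest picture that a camera, given by its name, has taken for a name from the list of things; names that differ only in an ending like _2 or _b are one class to them, and where a whole thing is asked for, a point or a joint stands for the part that bears it (a point fixed in the world has none). Each returns a list of dicts, best first, with "conf" (0 to 1); they miss things now and then, are a little off and sometimes report something else, mostly with a low value. They report only what shows in the picture. A call takes as long as a camera call. They do not tell look-alikes from the thing itself.
- viewer.spot_in(name, camera): "location" ([column, row] in pixels, amid what is visible of it).
The state is a dict: "t": time; "joint_pos": joint angles; "qvel": joint speeds; "joint_torque": joint torques, N m; "tool_pos": TCP position; "ee_rot": TCP orientation; "wrist_force": force on the tool from outside, world axes, zero at the start; "torque": the same for the moment, N m; "gripper_width": finger opening in m; "grip_force": force on a finger pad.
Only numpy, scipy, OpenCV 4.12 (cv2) and the standard library are available. Lean on these libraries where they do the work, as an engineer would, in place of code of your own. Each camera call takes 0.05 s, during which the arm holds its last target. There are 200 camera calls.

### The job

Fit the big toothed gear to the upright shaft of the plywood drive box: first drop the rectangular steel key from the rack into the slot in the shaft so that it stands fully down on the flange, then slide the gear over shaft and key, hub up, and press it fully home, flat on the flange, pushing the grey sleeve down ahead of it. The slot has to be found by feel or by eye, so go gently: never press hard on key or gear (30 N is already too much), leave the other parts alone, and let go at the end.

Things in the scene. Friction and masses are not known exactly. Their poses are not given: they have to be found in the camera images.
- drive: Fixed plywood box, 150 x 150 x 55 mm, on the table; origin at the centre of its underside, z up. A short dark line on its lid marks its +x. On the lid an aluminium flange, 66 mm across, top 60 mm above the table; from it rises the upright slotted shaft, its axis through the origin.
- shaft_end (a point): Middle of the aluminium shaft's upper end (100 mm up, shaft 28 mm thick, 40 mm tall); does not turn with it. Slot down one side to the flange, open at top and outwards: 11.2 mm wide, floor 6 mm from the axis, mouth bevelled 0.6 mm over 3 mm. The shaft has play: the slot faces anywhere within 0.9 rad either side of the drive's +x (not measured) and stays where left, turning only stiffly.
- seat (a point): Point on the shaft axis at the flange top (60 mm up), axes as the drive: home height of key and gear. Around the shaft's foot is a grey plastic sleeve, inner diameter 42, outer 54 mm, top 10 mm above the flange: it slides down with a stiff 8 N friction until flush with the flange, and stays where pushed.
- key: Loose rectangular steel key, 12 (its x) x 10 (y) x 40 mm tall (z), ends bevelled 0.8 mm over 3 mm; origin at the centre of its lower end. Starts upright in a rack pocket, lower 12 mm inside. In the slot its x lies along the radius (either way), origin 12.3 mm from the axis, top flush with the shaft's end, sticking out 4 mm sideways. It slides down the slot by itself when let go.
- gear: Loose gear: plywood disc 112 mm over its teeth, 12 mm thick, white hub 54 mm across rising to 36 mm; origin at the centre of its underside, z up. Through bore 30 mm with a keyway 12 mm wide, reaching 20 mm from the axis towards its +x; both bevelled 1.2 mm at the underside. 0.3 kg, too light to push the sleeve down. Starts flat on the table, hub up. Grip it across the hub, above the disc.
- pin: Bystander: round steel pin, 11 mm diameter, 40 mm tall, upright in another pocket of the rack; origin at its lower end. Leave it.
- dowel: Bystander: round wooden dowel, 12 mm diameter, 60 mm tall, upright in the third pocket; origin at its lower end. Leave it.
- rack: Fixed wooden rack, 150 (x) x 40 (y) x 20 mm tall, origin at the centre of its underside; three pockets 16 x 14 mm, 12 mm deep, at x = -50, 0, 50 mm, holding key, pin and dowel upright.
- spare: Bystander: smooth plywood wheel 72 mm across, 12 mm thick, no hub and no keyway, flat on the table; origin at the centre of its underside.
- tape: Bystander: ring-shaped tape roll, 90 mm across, 25 mm tall; origin at the centre of its underside.
There are look-alikes about, which are no part of the job. What is shaped like the drive but orange is not meant.

How it is judged:
By the outcome, as a careful person would: the job done as asked, in the order asked, and still so for the second after the job is handed in, with the robot touching nothing.
It also fails if it takes over 72 s, if anything falls off the work surface, if the arm or the gripper's body presses on something with over 40 N, if the wrist force passes 120 N, or if a joint passes its speed limit or range.

## Working session

There is one attempt and no reset: what is moved stays moved. The work goes in short steps, Python scripts to look and compute and a shell command to move; the robot and the scene stay as the last step left them, time stands still between calls to the robot, and variables do not carry over. Pictures are saved under pics/ and viewed, at most 10 in all, crops included, and the job is handed in when it is done.

```bash
mkdir -p pics
cat > h.py <<'E'
import numpy as np, cv2
from plant import monitor, viewer, job, ctrl
from scipy.spatial.transform import Rotation as Ro
def T_tool():
    s=monitor.observe(); T=np.eye(4)
    T[:3,:3]=Ro.from_euler('xyz',s['ee_rot'],degrees=True).as_matrix(); T[:3,3]=s['tool_pos']; return T
def ray(cam,px,Tt=None):
    m=viewer.camera_model(cam); f=210/np.tan(np.radians(m['vertical_fov']/2))
    u=(np.array(px,float)-[m['cx'],m['cy']])
    if cam=='wrist':
        r=np.linalg.norm(u)+1e-9; a=r/f
        d=np.array([*(u/r*np.sin(a)),np.cos(a)]); T=Tt@np.array(m['T_tool_cam'])
        return T[:3,3],T[:3,:3]@d
    R=np.array(m['R']);t=np.array(m['t'])
    return -R.T@t,R.T@np.array([u[0]/f,u[1]/f,1])
def at(cam,px,z,Tt=None):
    o,d=ray(cam,px,Tt); return o+d*(z-o[2])/d[2]
def proj(cam,X,Tt=None):
    m=viewer.camera_model(cam); f=210/np.tan(np.radians(m['vertical_fov']/2))
    if cam=='wrist':
        p=np.linalg.inv(Tt@np.array(m['T_tool_cam']))@np.array([*X,1]); p=p[:3]
        a=np.arctan2(np.hypot(p[0],p[1]),p[2]); q=p[:2]/(np.hypot(p[0],p[1])+1e-12)*a*f
    else:
        p=np.array(m['R'])@X+np.array(m['t']); q=p[:2]/p[2]*f
    return q+[m['cx'],m['cy']]
def snap(cam,name):
    im=viewer.snapshot(cam); cv2.imwrite(f'pics/{name}.png',im[:,:,::-1]); return im
E
python3 - <<'E'
from h import *
print(monitor.observe(),ctrl.grip_point_offset)
ims=[]
for c in ['scene','side']:
    snap(c,c+'0')
    for n in ['drive','key','gear','pin','dowel','rack','spare','tape']:
        print(c,n,[(np.round(d['location']).tolist(),round(d['conf'],2),np.round(at(c,d['location'],0.02),3)[:2].tolist()) for d in viewer.spot_in(n,c)[:3]])
print(viewer.camera_model('wrist'))
for c in ['scene','side']:print(ray(c,[280,210]))
E
```

```text
{'t': 0.0, 'joint_pos': array([-7.67539405e+01,  1.72174682e+01,  8.71816071e+01, -1.57717455e-03,
        7.56721258e+01, -3.81514443e+00]), 'qvel': array([-0.03618036,  0.07281697,  0.07618153, -0.01139221, -0.02517931,
        0.02300095]), 'joint_torque': array([-6.69790079e-04, -5.31799257e+01, -3.52739882e+01,  7.07957265e-02,
        2.43414275e-02, -1.22065353e-04]), 'tool_pos': array([ 0.1613288 , -0.52563812,  0.30205901]), 'ee_rot': array([-1.79928855e+02, -3.21330372e-03,  1.70615932e+01]), 'wrist_force': array([-0.28128086,  0.46820812, -0.35312013]), 'torque': array([ 0.00410582, -0.01635643, -0.00262787]), 'grip_force': 0.0, 'gripper_width': 0.0941442074160106} 0.0784
scene drive [([181.0, 240.0], 0.94, [0.314, -0.177]), ([270.0, 216.0], 0.7, [0.492, 0.02]), ([288.0, 151.0], 0.63, [0.376, 0.388])]
scene key []
scene gear [([326.0, 180.0], 0.56, [0.576, 0.262])]
scene pin [([182.0, 286.0], 0.63, [0.419, -0.309])]
scene dowel [([211.0, 307.0], 0.64, [0.519, -0.331]), ([269.0, 216.0], 0.54, [0.49, 0.019]), ([327.0, 181.0], 0.22, [0.581, 0.263])]
scene rack [([200.0, 308.0
[... 488 characters left out ...]
0.71, [0.741, 0.137]), ([249.0, 342.0], 0.19, [0.436, -0.313])]
{'vertical_fov': 65.70646984690485, 'cx': 280.8035037462388, 'cy': 212.35925301837713, 'T_tool_cam': array([[-8.59632558e-05, -9.62186242e-01, -2.72392416e-01,
         7.86649526e-02],
       [ 9.99999242e-01,  2.51886398e-04, -1.20533759e-03,
        -9.55363525e-04],
       [ 1.22837119e-03, -2.72392313e-01,  9.62185491e-01,
        -8.04668078e-02],
       [ 0.00000000e+00,  0.00000000e+00,  0.00000000e+00,
         1.00000000e+00]])}
(array([ 0.92000626, -0.75750149,  0.75022463]), array([-0.35362069,  0.69636342, -0.624555  ]))
(array([ 0.39136388, -0.86390649,  0.60339166]), array([ 0.15953581,  0.85695241, -0.49020978]))
```

View pics/scene0.png

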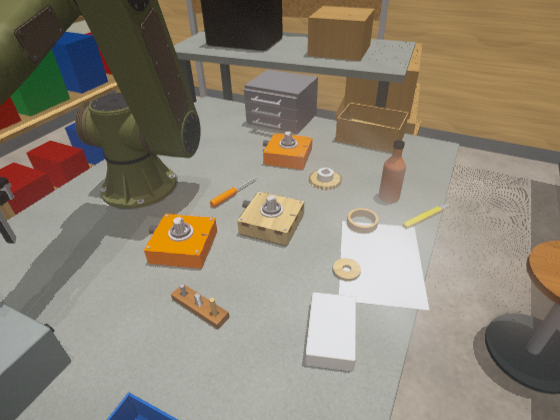

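View pics/side0.png

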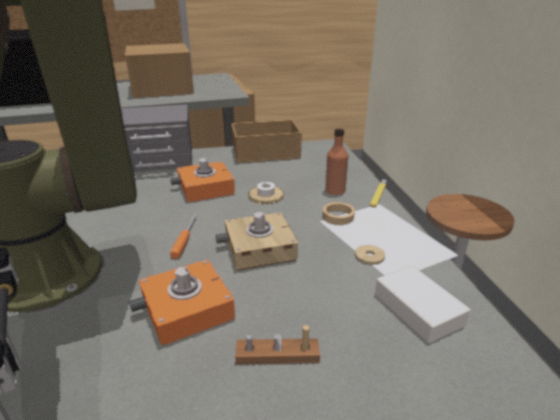

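The scene picture shows the plywood drive at (270,216), with orange look-alikes at (181,240) and (288,151). The gear is at (326,178) and the spare wheel, which has no hub, at (347,269). The rack's three pieces are at (183,290), (198,300) and (213,307). The right one is the dowel. Which of the other two is the key needs a closer look, because the pin looks like it. I'll go over the rack to check.

```bash
python3 -m inch '[{"x":5,"y":-1.2},{"x":5,"y":-1.2},{"x":5,"y":-1.2},{"x":5,"y":-1.3,"z":1},{"x":5,"y":-1.3,"z":1},{"x":5,"y":-1.3,"z":1},{"x":6,"y":-1.3,"z":1},{"z":1},{}]'
python3 - <<'E'
from h import *
s=monitor.observe();print(s['t'],s['tool_pos'],s['ee_rot'],s['joint_pos']);np.save('Tr.npy',T_tool())
snap('wrist','w1')
for n in ['key','pin','dowel','rack']: print(n,[(np.round(d['location']).tolist(),round(d['conf'],2)) for d in viewer.spot_in(n,'wrist')[:3]])
E
```

```text
0.9 [ 0.16138174 -0.52577543  0.30265935] [-1.79998696e+02 -4.34774028e-04  1.70610078e+01] [-7.67524380e+01  1.71820099e+01  8.71463062e+01  3.58220069e-04
  7.56730141e+01 -3.81353448e+00]
key []
pin []
dowel []
rack []validation failed for argument at $[0]...
```

View pics/w1.png

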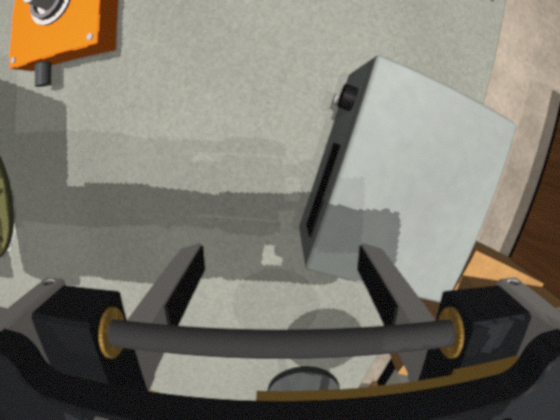

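The move was refused; rows apparently need every field. The picture is still of the start pose and shows a grey box and an orange drive.

```bash
python3 -m inch '[{"x":5,"y":-1.2,"z":0,"rx":0,"ry":0,"rz":0,"gripper":1},{"x":5,"y":-1.2,"z":0,"rx":0,"ry":0,"rz":0,"gripper":1},{"x":5,"y":-1.2,"z":0,"rx":0,"ry":0,"rz":0,"gripper":1},{"x":5,"y":-1.3,"z":1,"rx":0,"ry":0,"rz":0,"gripper":1},{"x":5,"y":-1.3,"z":1,"rx":0,"ry":0,"rz":0,"gripper":1},{"x":5,"y":-1.3,"z":1,"rx":0,"ry":0,"rz":0,"gripper":1},{"x":4,"y":-1.3,"z":1,"rx":0,"ry":0,"rz":0,"gripper":1},{"x":0,"y":0,"z":1,"rx":0,"ry":0,"rz":0,"gripper":1},{"x":0,"y":0,"z":0,"rx":0,"ry":0,"rz":0,"gripper":1},{"x":0,"y":0,"z":0,"rx":0,"ry":0,"rz":0,"gripper":1}]'
python3 - <<'E'
from h import *
s=monitor.observe();print(s['t'],s['tool_pos'],s['ee_rot'],s['joint_pos']);np.save('Tr.npy',T_tool())
snap('wrist','w2')
for n in ['key','pin','dowel','rack']: print(n,[(np.round(d['location']).tolist(),round(d['conf'],2)) for d in viewer.spot_in(n,'wrist')[:3]])
E
```

```text
t: 2.4
tool_pos: [0.46, -0.3427, 0.2531]
ee_rot: [180.0, -0.0, 17.0]
wrist_force: [0.5, 0.1, 0.4]
gripper_width: 0.0938
grip_force: 0.0
2.4 [ 0.45997057 -0.34265238  0.25313444] [ 1.79971386e+02 -1.31052590e-02  1.69914665e+01] [-4.03412889e+01  2.26422410e+01  8.66058349e+01 -4.67445689e-03
  7.07207628e+01  3.26687901e+01]
key [([278.0, 176.0], 0.54)]
pin [([254.0, 224.0], 0.62)]
dowel [([306.0, 134.0], 0.67)]
rack []
```

View pics/w2.png

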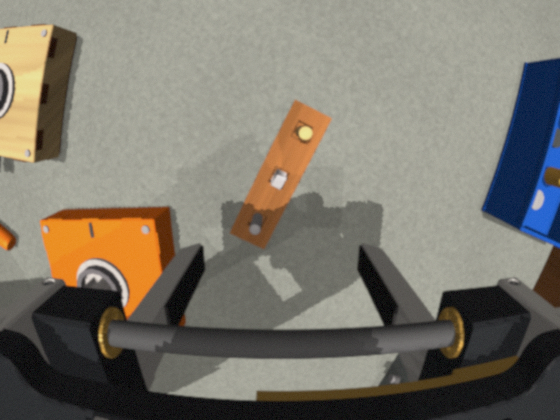

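The wrist view shows three pieces in the rack: a round dark piece at (255,225), which is the pin; a square-topped steel piece at (279,178), which is the key; and the dowel at (306,132). I'll check the key in a close crop and look at rack orientation there too.

Run:
```python
from h import *
im=cv2.imread('pics/w2.png')
cv2.imwrite('pics/c2.png',cv2.resize(im[90:260,220:345],None,fx=3.4,fy=3.4,interpolation=cv2.INTER_CUBIC))
```

```text
(no output)
```

View pics/c2.png

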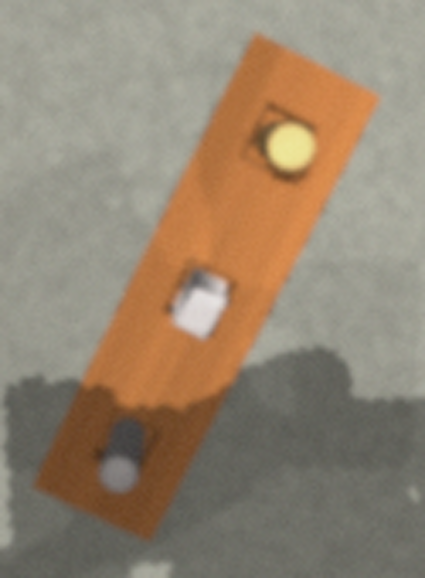

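The crop confirms the middle piece is the key: square bright top at full-frame (279,182), with the round pin and the yellow dowel on either side.

Run:
```python
from h import *
T=np.load('Tr.npy')
W=lambda c,z: at('wrist',np.array(c)/3.4+[220,90],z,T)[:2]
C=[W(c,.02) for c in [(256,34),(378,97),(152,540),(35,487)]]
cen=np.mean(C,0); a=(C[0]+C[1]-C[2]-C[3]); b=C[0]-C[1]
print('rack',cen,np.degrees(np.arctan2(a[1],a[0])),np.linalg.norm(a)/2,np.linalg.norm(b))
K=[W(c,.048) for c in [(191,288),(228,295),(209,338),(172,325)]]
print('key',np.mean(K,0),'sides',[(np.round((K[(i+1)%4]-K[i])*1e3,1)) for i in range(4)])
print('pin',W((119,474),.048),'dowel',W((290,147),.068))
print('grasp px',proj('wrist',T[:3,3]+T[:3,:3]@[0,0,.0784],T),proj('wrist',T[:3,3]+T[:3,:3]@[0,0,.097],T))
a2=np.arctan2(a[1],a[0]); t=cen
print('tool-frame delta to rack centre',T[:3,:3].T@np.array([*(t-T[:2,3]),0]), 'to key',T[:3,:3].T@np.array([*(np.mean(K,0)-T[:2,3]),0]))
```

```text
rack [ 0.48353425 -0.33239047] -9.204213352949282 0.1482170146883334 0.03860980196020353
key [ 0.48427686 -0.33210954] sides [array([ 1.1, -9.8]), array([-12.5,   1.4]), array([ 0.5, 10.3]), array([10.9, -1.9])]
pin [ 0.43480474 -0.32399783] dowel [ 0.53253431 -0.33999362]
grasp px [282.93888761 272.15692246] [282.78748741 258.32654701]
tool-frame delta to rack centre [ 2.55339194e-02 -2.92796576e-03  4.37812952e-06] to key [ 2.63262038e-02 -2.97961344e-03  4.53355555e-06]
```

```bash
python3 -m inch '[{"x":0,"y":0,"z":0,"rx":0,"ry":0,"rz":0.152,"gripper":1},{"x":0,"y":0,"z":0,"rx":0,"ry":0,"rz":0.152,"gripper":1},{"x":0,"y":0,"z":0,"rx":0,"ry":0,"rz":0.153,"gripper":1},{"x":2.2,"y":-1.4,"z":2,"rx":0,"ry":0,"rz":0,"gripper":1},{"x":0,"y":0,"z":3,"rx":0,"ry":0,"rz":0,"gripper":1},{"x":0,"y":0,"z":2,"rx":0,"ry":0,"rz":0,"gripper":1},{"x":0,"y":0,"z":0,"rx":0,"ry":0,"rz":0,"gripper":1},{"x":0,"y":0,"z":0,"rx":0,"ry":0,"rz":0,"gripper":1}]'
python3 - <<'E'
from h import *
T=T_tool();np.save('Tr.npy',T)
im=snap('wrist','w3')
print(proj('wrist',np.array([.4843,-.3321,.048]),T),proj('wrist',T[:3,3]+T[:3,:3]@[0,0,T[2,3]-.048],T))
p=proj('wrist',np.array([.4843,-.3321,.048]),T).astype(int);print(p)
cv2.imwrite('pics/c3.png',cv2.resize(im[p[1]-90:p[1]+90,p[0]-120:p[0]+120,::-1],None,fx=3,fy=3,interpolation=cv2.INTER_CUBIC))
E
```

```text
t: 3.65
tool_pos: [0.4847, -0.3319, 0.1838]
ee_rot: [180.0, -0.1, -9.1]
wrist_force: [-0.4, 0.3, 0.2]
gripper_width: 0.0936
grip_force: 0.0
[282.22902851 236.21821496] [281.95171394 235.46310168]
[282 236]
```

View pics/c3.png

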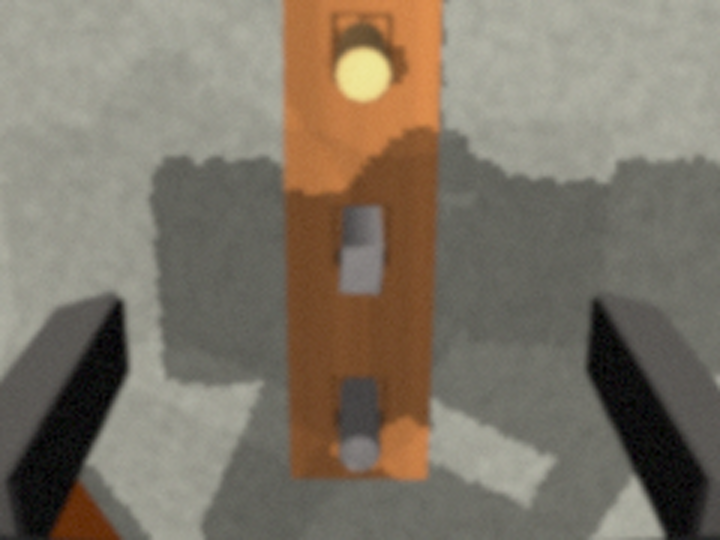

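The key top is at (282,236), exactly where predicted, and sits centred between the fingers and square to them. I'll descend and grip it.

```bash
python3 -m inch '[{"x":0,"y":0,"z":2.5,"rx":0,"ry":0,"rz":0,"gripper":1},{"x":0,"y":0,"z":2,"rx":0,"ry":0,"rz":0,"gripper":1},{"x":0,"y":0,"z":0.9,"rx":0,"ry":0,"rz":0,"gripper":1},{"x":0,"y":0,"z":0,"rx":0,"ry":0,"rz":0,"gripper":-1},{"x":0,"y":0,"z":0,"rx":0,"ry":0,"rz":0,"gripper":-1},{"x":0,"y":0,"z":0,"rx":0,"ry":0,"rz":0,"gripper":-1},{"x":0,"y":0,"z":0,"rx":0,"ry":0,"rz":0,"gripper":-1},{"x":0,"y":0,"z":0,"rx":0,"ry":0,"rz":0,"gripper":-1},{"x":0,"y":0,"z":0,"rx":0,"ry":0,"rz":0,"gripper":-1},{"x":0,"y":0,"z":0,"rx":0,"ry":0,"rz":0,"gripper":-1}]'
```

```text
t: 4.95
tool_pos: [0.4845, -0.3316, 0.1286]
ee_rot: [-180.0, 0.0, -9.1]
wrist_force: [0.5, -0.3, -0.1]
gripper_width: 0.0275
grip_force: 0.0
```

```bash
python3 -m inch '[{"x":0,"y":0,"z":0,"rx":0,"ry":0,"rz":0,"gripper":-1},{"x":0,"y":0,"z":0,"rx":0,"ry":0,"rz":0,"gripper":-1},{"x":0,"y":0,"z":0,"rx":0,"ry":0,"rz":0,"gripper":-1},{"x":0,"y":0,"z":0,"rx":0,"ry":0,"rz":0,"gripper":-1},{"x":0,"y":0,"z":0,"rx":0,"ry":0,"rz":0,"gripper":-1},{"x":0,"y":0,"z":0,"rx":0,"ry":0,"rz":0,"gripper":-1}]'
```

```text
t: 5.7
tool_pos: [0.4845, -0.3316, 0.1286]
ee_rot: [-180.0, 0.0, -9.1]
wrist_force: [0.1, -0.4, -0.2]
gripper_width: 0.0097
grip_force: 30.0
```

```bash
python3 -m inch '[{"x":0,"y":0,"z":-2,"rx":0,"ry":0,"rz":0,"gripper":-1},{"x":0,"y":0,"z":-3,"rx":0,"ry":0,"rz":0,"gripper":-1},{"x":0,"y":0,"z":-4.5,"rx":0,"ry":0,"rz":0,"gripper":-1},{"x":0,"y":0,"z":-4.5,"rx":0,"ry":0,"rz":0,"gripper":-1},{"x":-1.5,"y":-4.8,"z":0,"rx":0,"ry":0,"rz":0,"gripper":-1},{"x":-1.5,"y":-4.8,"z":0,"rx":0,"ry":0,"rz":0,"gripper":-1},{"x":-1.5,"y":-4.8,"z":0,"rx":0,"ry":0,"rz":0,"gripper":-1},{"x":-1.5,"y":-4.8,"z":0,"rx":0,"ry":0,"rz":0,"gripper":-1},{"x":-1.5,"y":-4.8,"z":0,"rx":0,"ry":0,"rz":0,"gripper":-1},{"x":-1.5,"y":-4.8,"z":0,"rx":0,"ry":0,"rz":0,"gripper":-1},{"x":-1.5,"y":-4.8,"z":0,"rx":0,"ry":0,"rz":0,"gripper":-1},{"x":0,"y":0,"z":0,"rx":0,"ry":0,"rz":0,"gripper":-1},{"x":0,"y":0,"z":0,"rx":0,"ry":0,"rz":0,"gripper":-1}]'
python3 - <<'E'
from h import *
T=T_tool();np.save('Td.npy',T);print(T)
snap('wrist','w4')
for n in ['drive','shaft_end','seat','gear']: print(n,[(np.round(d['location']).tolist(),round(d['conf'],2)) for d in viewer.spot_in(n,'wrist')[:3]])
E
```

```text
t: 7.32
tool_pos: [0.4342, 0.0165, 0.2688]
ee_rot: [180.0, -0.0, -9.1]
wrist_force: [-0.8, -0.1, -0.2]
gripper_width: 0.0094
grip_force: 30.0
[[ 9.87417978e-01 -1.58131722e-01  3.09227439e-04  4.34229291e-01]
 [-1.58131677e-01 -9.87418020e-01 -1.64880802e-04  1.65329373e-02]
 [ 3.31409631e-04  1.13907614e-04 -9.99999939e-01  2.68770748e-01]
 [ 0.00000000e+00  0.00000000e+00  0.00000000e+00  1.00000000e+00]]
drive [([37.0, 262.0], 0.88), ([276.0, 134.0], 0.67), ([454.0, 254.0], 0.58)]
shaft_end [([40.0, 263.0], 0.93), ([276.0, 138.0], 0.91), ([454.0, 255.0], 0.84)]
seat [([281.0, 134.0], 0.74), ([455.0, 256.0], 0.6), ([37.0, 261.0], 0.58)]
gear []
```

View pics/w4.png

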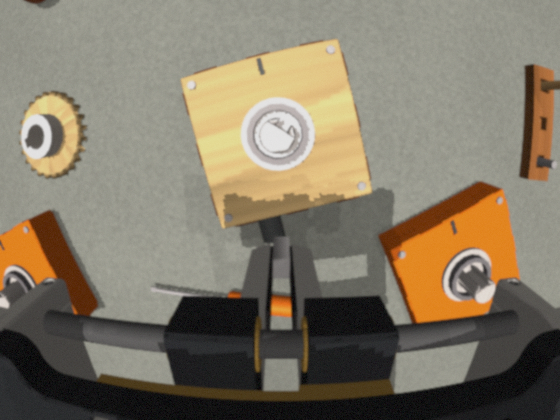

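The view shows the plywood drive with its flange and shaft at (277,134), the line mark at (261,66), and the gear at left, hub at about (42,137). Next a montage of the shaft end and the gear, enlarged.

Run:
```python
from h import *
im=cv2.imread('pics/w4.png')
a=cv2.resize(im[94:174,237:317],(560,560),interpolation=cv2.INTER_CUBIC)
b=cv2.resize(im[90:190,15:90],(240,320),interpolation=cv2.INTER_CUBIC)
c=np.zeros((560,800,3),np.uint8);c[:,:560]=a;c[:320,560:]=b
cv2.imwrite('pics/m4.png',c)
```

```text
(no output)
```

View pics/m4.png

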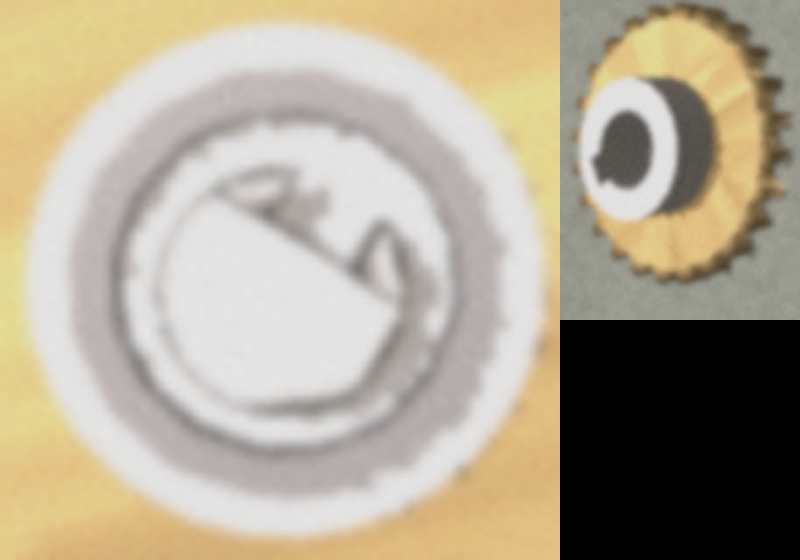

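The crop shows the shaft end: disc centre at crop (279,288), slot floor chord from (212,190) to (397,300), slot opening to the upper right between two prongs. The gear's keyway points left and slightly down in this picture.

Run:
```python
from h import *
T=np.load('Td.npy')
W=lambda c,z: at('wrist',(np.array(c)+.5)/7-.5+[237,94],z,T)
A=W((212,190),.1);B=W((397,300),.1);C=W((279,288),.1);L=W((160,290),.1)
v=B-A;n=np.array([-v[1],v[0]])
print('shaft c',C,'chord',np.linalg.norm(v),'r',np.linalg.norm(C-A),np.linalg.norm(C-B),np.linalg.norm(C-L))
print('slot yaw',np.degrees(np.arctan2(n[1],n[0])), 'floor dist',np.linalg.norm((A+B)[:2]/2-C[:2]))
th=np.arctan2(n[1],n[0]); 
P=[W(c,.1) for c in [(275,215),(355,265),(295,180),(372,230)]]
print('prongs rel slot frame',[np.round(np.array([[np.cos(th),np.sin(th)],[-np.sin(th),np.cos(th)]])@(p-C)[:2]*1e3,1) for p in P])
print('flange c',W((287,280),.06),'line',at('wrist',(260,60),.055,T)-at('wrist',(263,74),.055,T))
G=lambda c,z: at('wrist',((np.array(c,float)-[560,0]+.5)/3.2-.5+[15,90]),z,T)
g=G((627,148),.036);k=G((600,168),.036);print('gear',g,'yaw',np.degrees(np.arctan2(*(k-g)[1::-1])),'disc',G((680,143),.012))
```

```text
shaft c [0.50299743 0.00970604 0.1       ] chord 0.02340006670300841 r 0.012976315461935443 0.012882904849308178 0.01294160331771619
slot yaw -40.14196032341704 floor dist 0.0055032917182070455
prongs rel slot frame [array([6.6, 4.5]), array([ 6.4, -5.8]), array([11. ,  4.6]), array([10.7, -5.4])]
flange c [0.50245833 0.00933774 0.06      ] line [0.01337321 0.00058139 0.        ]
gear [0.56227169 0.28977329 0.036     ] yaw 101.22335482329626 disc [0.56024816 0.2820527  0.012     ]
```

```bash
python3 -m inch '[{"x":0,"y":0,"z":0,"rx":0,"ry":0,"rz":0.18,"gripper":-1},{"x":0,"y":0,"z":0,"rx":0,"ry":0,"rz":0.18,"gripper":-1},{"x":0,"y":0,"z":0,"rx":0,"ry":0,"rz":0.181,"gripper":-1},{"x":3.5,"y":-1.9,"z":0,"rx":0,"ry":0,"rz":0,"gripper":-1},{"x":3.46,"y":-1.96,"z":0,"rx":0,"ry":0,"rz":0,"gripper":-1},{"x":0,"y":0,"z":2,"rx":0,"ry":0,"rz":0,"gripper":-1},{"x":0,"y":0,"z":1.8,"rx":0,"ry":0,"rz":0,"gripper":-1},{"x":0,"y":0,"z":0,"rx":0,"ry":0,"rz":0,"gripper":-1},{"x":0,"y":0,"z":0,"rx":0,"ry":0,"rz":0,"gripper":-1}]'
python3 - <<'E'
from h import *
T=T_tool();np.save('Tk.npy',T);print(T[:3,3])
im=snap('wrist','w5')
f=lambda x,y,z: np.round(proj('wrist',T[:3,3]+T[:3,:3]@np.array([x,y,z]),T),1)
print('key bottom corners',[f(x,y,.121) for x in(-.006,.006) for y in (-.005,.005)],'shaft c',proj('wrist',np.array([.503,.0097,.1]),T))
cv2.imwrite('pics/c5.png',cv2.resize(im[170:290,200:360,::-1],None,fx=5,fy=5,interpolation=cv2.INTER_CUBIC))
E
```

```text
t: 8.7
tool_pos: [0.5125, 0.0012, 0.2314]
ee_rot: [-180.0, -0.0, -40.1]
wrist_force: [0.3, 0.5, 0.1]
gripper_width: 0.0096
grip_force: 30.0
[0.51247469 0.00123056 0.23141265]
key bottom corners [array([273.5, 251. ]), array([288.4, 251. ]), array([273.4, 234.2]), array([288.6, 234.2])] shaft c [280.5462743  254.19885823]
```

View pics/c5.png

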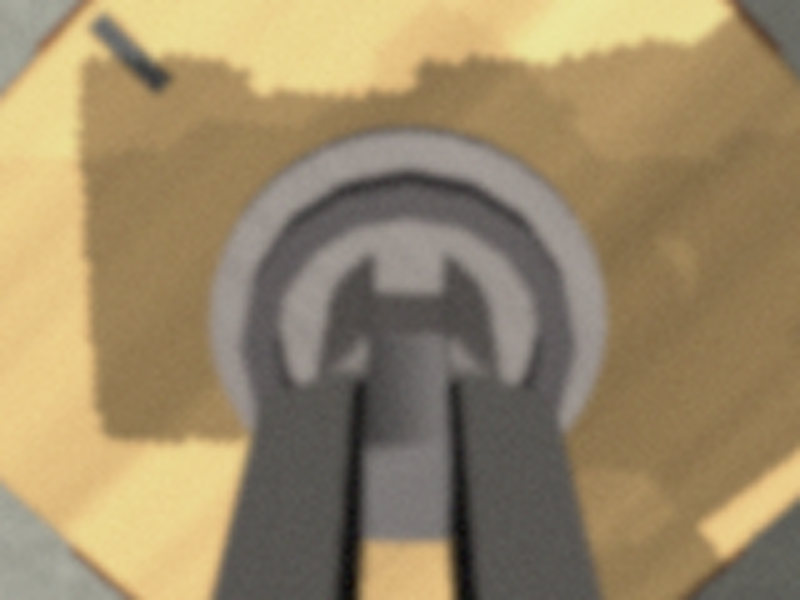

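The key's lower edge (crop x 367 to 447, row 333) is centred between the prong walls (x 373 to 447), so laterally the fit is within about 0.4 mm. I'll check the radial position by calculation.

Run:
```python
from h import *
T=np.load('Tk.npy'); c=np.array([.503,.0097]); th=np.radians(-40.1)
R=np.array([[np.cos(th),-np.sin(th)],[np.sin(th),np.cos(th)]])
def cp(r,l,z): 
    p=c+R@[r,l]; return np.round((proj('wrist',np.array([*p,z]),T)-[200,170]+.5)*5-.5)
print('prong foot',cp(.0128,.0056,.06),cp(.0128,-.0056,.06),'flange top edge',cp(.033,0,.06),'L/R',cp(0,.033,.06),cp(0,-.033,.06),'sleeve inner top',cp(.021,0,.07),'outer',cp(.027,0,.07))
print('prong top outer',cp(.0128,.0056,.1),cp(.0128,-.0056,.1))
for y in (333,):
    q=at('wrist',np.array([407,y])/5+[200,170],T[2,3]-.121,T); print('key outer bottom edge in tool x',(T[:3,:3].T@(q-T[:3,3]))*1e3)
```

```text
prong foot [370. 253.] [440. 253.] flange top edge [405. 132.] L/R [206. 327.] [605. 327.] sleeve inner top [405. 222.] outer [405. 184.]
prong top outer [364. 338.] [445. 338.]
key outer bottom edge in tool x [  4.2931466    0.28392367 121.00297435]
```

```bash
python3 -m inch '[{"x":0.07,"y":0.04,"z":0.5,"rx":0,"ry":0,"rz":0,"gripper":-1},{"x":0,"y":0,"z":0.4,"rx":0,"ry":0,"rz":0,"gripper":-1},{"x":0,"y":0,"z":0.15,"rx":0,"ry":0,"rz":0,"gripper":-1},{"x":0,"y":0,"z":0.1,"rx":0,"ry":0,"rz":0,"gripper":-1},{"x":0,"y":0,"z":0.1,"rx":0,"ry":0,"rz":0,"gripper":-1}]'
```

```text
t: 9.38
tool_pos: [0.5125, 0.0008, 0.2182]
ee_rot: [-180.0, -0.0, -40.1]
wrist_force: [0.6, 0.1, -0.5]
gripper_width: 0.0099
grip_force: 30.0
```

```bash
python3 -m inch '[{"x":0,"y":0,"z":0.15,"rx":0,"ry":0,"rz":0,"gripper":-1},{"x":0,"y":0,"z":0.15,"rx":0,"ry":0,"rz":0,"gripper":-1},{"x":0,"y":0,"z":0.15,"rx":0,"ry":0,"rz":0,"gripper":-1}]'
```

```text
t: 9.75
tool_pos: [0.5125, 0.0007, 0.2136]
ee_rot: [-180.0, -0.0, -40.1]
wrist_force: [-0.2, -0.1, 0.1]
gripper_width: 0.0098
grip_force: 30.0
```

```bash
python3 -m inch '[{"x":0,"y":0,"z":0.2,"rx":0,"ry":0,"rz":0,"gripper":-1},{"x":0,"y":0,"z":0.2,"rx":0,"ry":0,"rz":0,"gripper":-1},{"x":0,"y":0,"z":0.3,"rx":0,"ry":0,"rz":0,"gripper":-1},{"x":0,"y":0,"z":0.3,"rx":0,"ry":0,"rz":0,"gripper":-1},{"x":0,"y":0,"z":0.3,"rx":0,"ry":0,"rz":0,"gripper":-1}]'
```

```text
t: 10.38
tool_pos: [0.5125, 0.0007, 0.2004]
ee_rot: [180.0, 0.0, -40.1]
wrist_force: [0.8, -0.3, 0.9]
gripper_width: 0.0098
grip_force: 30.0
```

Bottom is 21 mm into the slot without contact force. Releasing.

```bash
python3 -m inch '[{"x":0,"y":0,"z":0,"rx":0,"ry":0,"rz":0,"gripper":-0.6},{"x":0,"y":0,"z":0,"rx":0,"ry":0,"rz":0,"gripper":-0.6},{"x":0,"y":0,"z":0,"rx":0,"ry":0,"rz":0,"gripper":-0.4},{"x":0,"y":0,"z":0,"rx":0,"ry":0,"rz":0,"gripper":-0.4},{"x":0,"y":0,"z":-2,"rx":0,"ry":0,"rz":0,"gripper":1},{"x":0,"y":0,"z":-3,"rx":0,"ry":0,"rz":0,"gripper":1},{"x":0,"y":0,"z":-2,"rx":0,"ry":0,"rz":0,"gripper":1},{"x":-3,"y":0,"z":0,"rx":0,"ry":0,"rz":0,"gripper":1},{"x":-3,"y":0,"z":0,"rx":0,"ry":0,"rz":0,"gripper":1},{"x":0,"y":0,"z":0,"rx":0,"ry":0,"rz":0,"gripper":1},{"x":0,"y":0,"z":0,"rx":0,"ry":0,"rz":0,"gripper":1}]'
python3 - <<'E'
from h import *
T=T_tool();np.save('Tk2.npy',T);print(T[:3,3])
im=snap('wrist','w6'); p=proj('wrist',np.array([.503,.0097,.1]),T); print(p)
g=proj('wrist',np.array([.562,.286,.036]),T);print('gear',g)
p=p.astype(int)
cv2.imwrite('pics/c6.png',cv2.resize(im[p[1]-40:p[1]+40,p[0]-50:p[0]+50,::-1],None,fx=7,fy=7,interpolation=cv2.INTER_CUBIC))
# brightness map around the shaft, text form
a=cv2.cvtColor(im,cv2.COLOR_RGB2GRAY)
for r in range(p[1]-30,p[1]+24,2): print(r,' '.join('%3d'%v for v in a[r,p[0]-24:p[0]+25:2]))
E
```

```text
t: 11.75
tool_pos: [0.467, 0.0392, 0.2709]
ee_rot: [-180.0, -0.0, -40.1]
wrist_force: [0.1, -0.8, 0.5]
gripper_width: 0.093
grip_force: 0.0
[0.46704517 0.03917573 0.27086175]
[280.22052408 163.20401142]
gear [ 80.52600254 270.3073697 ]
133 227 228 229 229 222 208 193 187 185 185 185 186 186 188 185 186 181 183 180 186 198 197 222 229 229
135 228 229 226 216 198 187 188 186 183 192 187 190 204 202 198 193 191 190 185 183 181 182 198 224 229
137 228 226 209 191 184 187 185 180 189 215 203 205 219 218 221 223 219 204 193 183 182 182 182 205 215
139 227 210 194 184 187 190 183 193 220 219 154 138 156 167 192 204 199 177 181 184 186 180 182 180 184
141 219 192 186 185 185 213 220 225 227 222 180 183 200 193 211 214 194 171 169 195 218 190 182 180 184
143 202 185 187 174 178 213 229 230 227 210 203 226 228 227 227 225 195 170 173 207 229 219 184 179 179
145 187 187 180 181 218 227 227 225 188 137 198 228 229 228 226 224 167 146 168 192 220 219 203 182 179
147 186 183 169 199 227 229 224 181 118 118 199 227 229 228 227 219 132 106 141 168 179 187 220 198 181
149 183 177 173 213 228 226 186 
[... 1243 characters left out ...]
 207 227 228 228 228 228 229 228 230 229 229 226 206 171 192 186 138 165 177
175 174 172 172 158 121 180 177 204 227 230 229 229 230 229 229 228 224 194 141 142 139 123 154 164 161
177 159 134 131 139 108  93 113 140 198 224 228 229 228 227 229 220 179 129 118  97  78 105 149 123 133
179 164 138 108 108 101  97  89  96 134 167 187 211 214 216 209 159 152 118  80  77  88  95 102 113 153
181 165 161 136 112 104  98 131 128  97  93  96 106 128 120 109  93  79  74  85  91  94  92 104 132 165
183 158 166 160 141 115  97 105 107 103  98 102  94  87  86  83  88  91  90  94  92  99 109 135 149 159
185 143 154 154 146 139 123  99  95  95  93  96  95  89  93  92  94  92  93  97 107 127 145 145 146 135
```

Run:
```python
from h import *
im=snap('side','s6'); a=cv2.cvtColor(im,cv2.COLOR_RGB2GRAY)
for n,X in dict(shafttop=[.503,.0097,.1],keytop=[.5124,.0018,.1],keyhigh=[.5124,.0018,.118],seat=[.503,.0097,.06]).items(): print(n,proj('side',np.array(X)))
p=proj('side',np.array([.503,.0097,.1])).astype(int)
for r in range(p[1]-22,p[1]+26): print(r,' '.join('%3d'%v for v in a[r,p[0]-13:p[0]+17]))
```

```text
shafttop [259.11162166 213.30697957]
keytop [263.48465029 214.55079872]
keyhigh [263.31347928 207.95830234]
seat [259.56395843 227.49554267]
191 142 139 135 137 150 165 169 172 173 171 162 146 129 123 124 131 134 136 137 137 137 134 134 129 128 124 118 126 146 168
192 141 139 130 137 153 166 171 171 171 172 164 145 127 122 124 126 132 128 133 133 130 133 129 126 128 123 120 128 148 168
193 141 133 129 135 154 164 166 168 170 168 162 144 126 122 125 131 131 132 130 134 132 131 131 129 127 123 123 132 153 169
194 139 133 127 131 149 164 169 168 170 169 163 146 126 125 128 128 130 132 132 134 130 132 129 128 127 125 130 145 160 171
195 139 134 123 123 141 159 169 169 170 169 166 153 144 138 134 133 132 133 131 134 131 133 133 131 134 139 146 157 170 176
196 139 133 118 113 129 146 162 167 168 169 166 163 161 158 148 143 140 138 138 137 142 144 142 143 149 156 163 169 170 176
197 140 133 117 107 110 128 146 157 162 164 168 167 165 165 161 159 158 156 153 151 157 157 157 159 162 169 173 169 172 171
198 142 134 121 107 102 113 124 133 145 152 159 161 167 167 166 167 165 165 164 166 169 168
[... 4292 characters left out ...]
  92  90  89  89  89  95  98 108 120 129 141 152 159 156 149 146 155 163 169 172
234 116 123 131 141 152 154 150 140 133 128 127 127 125 124 128 127 131 142 150 155 153 150 146 137 140 152 163 167 168 171
235 126 136 141 141 140 141 144 147 145 150 152 153 154 153 151 151 152 153 152 150 147 143 140 144 157 164 167 168 168 169
236 136 149 153 150 148 141 141 139 138 137 143 142 147 144 144 143 142 139 139 141 146 152 160 167 171 173 170 170 168 168
237 149 157 162 159 158 155 154 149 140 134 134 137 140 142 142 144 142 142 148 158 166 168 173 179 177 174 172 168 169 166
238 160 165 164 162 164 163 163 158 154 150 150 153 155 159 160 164 164 167 170 174 175 179 179 179 179 179 175 171 169 167
```

The key's top is flush with the shaft end: in the side image nothing rises above row 211. In the wrist picture it fills the slot. Now the gear: turn the wrist and go over it.

```bash
python3 -m inch '[{"x":0,"y":0,"z":0,"rx":0,"ry":0,"rz":-0.176,"gripper":1},{"x":0,"y":0,"z":0,"rx":0,"ry":0,"rz":-0.176,"gripper":1},{"x":0,"y":0,"z":0,"rx":0,"ry":0,"rz":-0.176,"gripper":1},{"x":0,"y":0,"z":0,"rx":0,"ry":0,"rz":-0.176,"gripper":1},{"x":0,"y":0,"z":0,"rx":0,"ry":0,"rz":-0.176,"gripper":1},{"x":0,"y":0,"z":0,"rx":0,"ry":0,"rz":-0.176,"gripper":1},{"x":0,"y":0,"z":0,"rx":0,"ry":0,"rz":-0.176,"gripper":1},{"x":0,"y":0,"z":0,"rx":0,"ry":0,"rz":-0.176,"gripper":1},{"x":0,"y":0,"z":0,"rx":0,"ry":0,"rz":-0.176,"gripper":1},{"x":0,"y":0,"z":0,"rx":0,"ry":0,"rz":-0.176,"gripper":1},{"x":0,"y":0,"z":0,"rx":0,"ry":0,"rz":-0.176,"gripper":1},{"x":0,"y":0,"z":0,"rx":0,"ry":0,"rz":-0.176,"gripper":1},{"x":0,"y":0,"z":0,"rx":0,"ry":0,"rz":-0.176,"gripper":1},{"x":0,"y":0,"z":0,"rx":0,"ry":0,"rz":-0.173,"gripper":1},{"x":4.3,"y":2.8,"z":0,"rx":0,"ry":0,"rz":0,"gripper":1},{"x":4.3,"y":2.8,"z":0,"rx":0,"ry":0,"rz":0,"gripper":1},{"x":4.3,"y":2.8,"z":0,"rx":0,"ry":0,"rz":0,"gripper":1},{"x":4.3,"y":2.8,"z":0,"rx":0,"ry":0,"rz":0,"gripper":1},{"x":4.3,"y":2.8,"z":0,"rx":0,"ry":0,"rz":0,"gripper":1},{"x":0,"y":0,"z":0,"rx":0,"ry":0,"rz":0,"gripper":1}]'
python3 - <<'E'
from h import *
T=T_tool();np.save('Tg.npy',T);print(T[:3,3])
im=snap('wrist','w7');p=proj('wrist',np.array([.561,.285,.036]),T);print('pred',p)
i=p.astype(int);b=cv2.cvtColor(im,cv2.COLOR_RGB2GRAY);hsv=cv2.cvtColor(im,cv2.COLOR_RGB2HSV)
# white hub: low saturation, bright; dark bore inside
m=((hsv[...,1]<40)&(b>185)).astype(np.uint8)
w=np.zeros_like(m);w[max(0,i[1]-80):i[1]+80,i[0]-80:i[0]+80]=1;m*=w
cs,h=cv2.findContours(m,cv2.RETR_CCOMP,cv2.CHAIN_APPROX_NONE)
for k,c in enumerate(cs):
    A=cv2.contourArea(c)
    if A>150: print(k,h[0][k],A,cv2.minEnclosingCircle(c),cv2.fitEllipse(c))
cv2.imwrite('pics/c7.png',cv2.resize(im[i[1]-60:i[1]+60,i[0]-80:i[0]+80,::-1],None,fx=5,fy=5,interpolation=cv2.INTER_CUBIC))
E
```

```text
t: 14.35
tool_pos: [0.5641, 0.2791, 0.2692]
ee_rot: [-179.9, 0.0, 101.0]
wrist_force: [-0.2, -0.4, -0.8]
gripper_width: 0.094
grip_force: 0.0
[0.56414746 0.27909554 0.26917342]
pred [280.01311437 198.26117334]
2 [-1  1 -1 -1] 784.5 ((282.3843078613281, 190.8187713623047), 26.888351440429688) ((281.7891845703125, 185.46141052246094), (36.98822784423828, 50.33235549926758), 84.49946594238281)
```

View pics/c7.png

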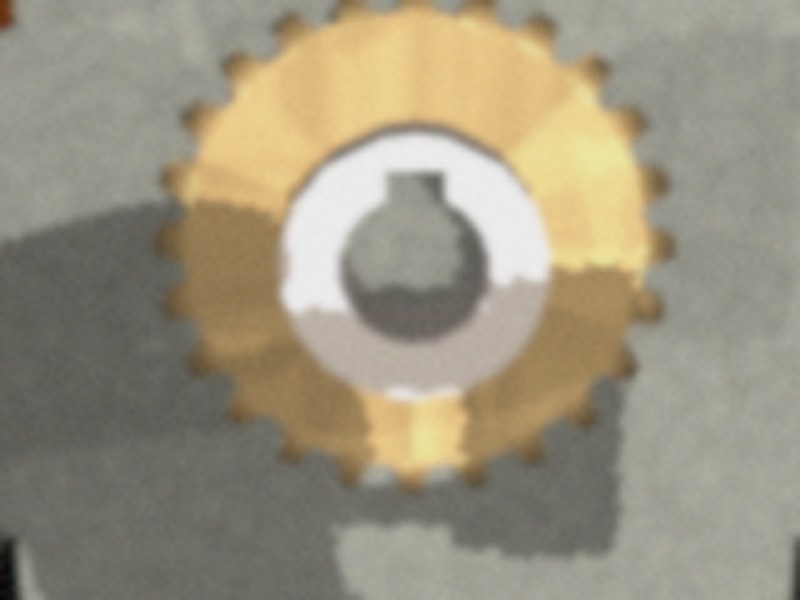

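Keyway points straight up in the picture (notch centre at crop (416,180), bore centre (415,268), hub circle centre (415,264)). The gear is thus already aligned with the tool.

Run:
```python
from h import *
T=np.load('Tg.npy')
W=lambda c,z: at('wrist',(np.array(c)+.5)/5-.5+[200,138],z,T)
g=W((415.3,265.5),.036);k=W((416.5,178),.036);t=lambda v:T[:3,:3].T@v*1e3
print('gear',g,'delta tool mm',t(g-T[:3,3]),'key dir in tool deg',np.degrees(np.arctan2(*t(k-g)[1::-1])))
print('hub dia',np.linalg.norm(W((281,264),.036)-W((550,264),.036)),'bore',np.linalg.norm(W((341,268),.036)-W((489,268),.036)),'disc',W((413,248),.012))
```

```text
gear [0.56210176 0.29301355 0.036     ] delta tool mm [ 14.06908284   0.9532848  233.17137865] key dir in tool deg 0.7034682606523938
hub dia 0.05309431201998846 bore 0.029182657176840876 disc [0.56194756 0.29169409 0.012     ]
```

```bash
python3 -m inch '[{"x":1.38,"y":0.09,"z":3,"rx":0,"ry":0,"rz":0,"gripper":1},{"x":0,"y":0,"z":4,"rx":0,"ry":0,"rz":0,"gripper":1},{"x":0,"y":0,"z":4,"rx":0,"ry":0,"rz":0,"gripper":1},{"x":0,"y":0,"z":3,"rx":0,"ry":0,"rz":0,"gripper":1},{"x":0,"y":0,"z":1.5,"rx":0,"ry":0,"rz":0,"gripper":1},{"x":0,"y":0,"z":0,"rx":0,"ry":0,"rz":0,"gripper":1},{"x":0,"y":0,"z":0,"rx":0,"ry":0,"rz":0,"gripper":-1},{"x":0,"y":0,"z":0,"rx":0,"ry":0,"rz":0,"gripper":-1},{"x":0,"y":0,"z":0,"rx":0,"ry":0,"rz":0,"gripper":-1},{"x":0,"y":0,"z":0,"rx":0,"ry":0,"rz":0,"gripper":-1},{"x":0,"y":0,"z":0,"rx":0,"ry":0,"rz":0,"gripper":-1},{"x":0,"y":0,"z":0,"rx":0,"ry":0,"rz":0,"gripper":-1},{"x":0,"y":0,"z":0,"rx":0,"ry":0,"rz":0,"gripper":-1},{"x":0,"y":0,"z":0,"rx":0,"ry":0,"rz":0,"gripper":-1}]'
```

```text
t: 16.15
tool_pos: [0.5619, 0.2908, 0.1159]
ee_rot: [180.0, -0.0, 100.9]
wrist_force: [0.0, -0.9, 4.2]
gripper_width: 0.0526
grip_force: 30.0
```

```bash
python3 -m inch '[{"x":0,"y":0,"z":0,"rx":0,"ry":0,"rz":0,"gripper":-1},{"x":0,"y":0,"z":-2,"rx":0,"ry":0,"rz":0,"gripper":-1},{"x":0,"y":0,"z":-3,"rx":0,"ry":0,"rz":0,"gripper":-1},{"x":0,"y":0,"z":-4,"rx":0,"ry":0,"rz":0,"gripper":-1},{"x":0,"y":0,"z":-4,"rx":0,"ry":0,"rz":0,"gripper":-1},{"x":0,"y":0,"z":-2,"rx":0,"ry":0,"rz":0,"gripper":-1},{"x":0,"y":0,"z":0,"rx":0,"ry":0,"rz":0,"gripper":-1},{"x":0,"y":0,"z":0,"rx":0,"ry":0,"rz":0,"gripper":-1}]'
python3 - <<'E'
from h import *
T=T_tool();np.save('Tg2.npy',T);print(T[:3,3])
im=snap('wrist','w8');c=proj('wrist',T[:3,3]+T[:3,:3]@[0,0,.0784],T);print(c)
a=cv2.cvtColor(im,cv2.COLOR_RGB2GRAY)
x,y=c.astype(int)
for r in range(y-60,y+48,3): print(r,' '.join('%3d'%v for v in a[r,x-60:x+61:4]))
E
```

```text
t: 17.15
tool_pos: [0.5614, 0.2905, 0.2646]
ee_rot: [-179.9, 0.0, 100.9]
wrist_force: [-0.6, -0.1, -3.6]
gripper_width: 0.0524
grip_force: 30.0
[0.56141168 0.29053603 0.26463059]
[282.17130061 275.0636993 ]
215 139 136 137 139 136 127 124 133 139 143 140 131 127 120 118 117 121 128 159 201 209 204 201 199 196 208 219 218 220 220 219
218 138 139 139 138 135 132 126 130 136 137 121 111 112 115 115 119 117 119 121 133 192 200 172 182 195 219 186 204 217 222 221
221 137 139 139 138 137 136 131 128 130 111 106 108 113 116 117 116 118 118 120 120 122 141 125 128 149 172 151 147 154 169 221
224 137 135 138 138 139 135 137 121 110 107 109 109 110 125 145 149 128 120 116 122 119 104 110 140 149 151 148 147 150 163 223
227 135 133 133 136 134 133 133 109 109 109 108 133 173 193 241 240 238 232 213 130 121 109 103 135 150 149 149 150 149 156 199
230 134 137 135 135 137 134 120 110 108 119 163 185 197 236 243 241 243 242 242 232 160 118 105 107 144 146 146 148 148 146 144
233 119 127 135 136 141 132 104 109 140 179 185 212 237 241 241 241 242 241 242 242 240 216 115 103 122 146 149 144 146 143 1
[... 3014 characters left out ...]
 182 181 178 181 178 171 147 150 156 161 162 142  62  18  13
308  12  60 173 173 152 133 128 127 127 139 165 180 179 178 181 180 180 184 182 176 152 155 146 155 157 160 171 169 121  18  21
311  20 102 167 173 153 125 137 130 132 150 146 141 155 162 168 179 175 186 208 153 144 150 146 150 134 138 176 171 164  12  14
314   8 135 168 173 128 114 128 151 151 153 153 144 142 142 136 159 161 191 213 191 145 150 163 132 113 122 172 173 170  24  21
317  21 154 173 163 125  94 151 172 167 134 145 152 142 139 136 159 161 169 209 202 193 169 174 171 120 117 166 173 171  64  15
320  16 165 161 170 170 154 171 166 172 114 125 150 164 159 139 149 161 167 178 167 158 172 172 171 161 172 171 174 177 103  19
```

Run:
```python
from h import *
from scipy.optimize import least_squares as ls
T=np.load('Tg2.npy'); zt=.0799
pts=[(282,294.5),(254,269),(308,269),(258,284),(303,284),(265.5,290),(297,290),(258,257),(305,260),(305.3,278)]
Q=[]
for p in pts:
    q=at('wrist',p,T[2,3]-zt,T); Q.append((T[:3,:3].T@(q-T[:3,3]))[:2]*1e3)
Q=np.array(Q); r=ls(lambda v:np.hypot(*(Q-v[:2]).T)-v[2],[0,0,15]);print(r.x,np.round(r.fun,1))
for p in [(280.5,241)]:
    q=at('wrist',p,T[2,3]-zt,T); v=(T[:3,:3].T@(q-T[:3,3]))[:2]*1e3; print(v,np.degrees(np.arctan2(v[1]-r.x[1],v[0]-r.x[0])))
# hub outer
H=[(282,225.5),(282,310.5),(242,242),(323,245)]
print([np.round((T[:3,:3].T@(at('wrist',p,T[2,3]-zt,T)-T[:3,3]))[:2]*1e3,1) for p in H])
```

```text
[ 1.58724304 -0.84104045 14.75212276] [ 0.  -0.2  0.2  0.2  0.  -0.2  0.2  0.1  0.  -0.5]
[19.32487859 -0.90317822] -0.20071543975082004
[array([27.9, -0.1]), array([-24. ,  -0.1]), array([ 18.7, -21.3]), array([17. , 21.7])]
```

```bash
python3 -m inch '[{"x":0,"y":0,"z":0,"rx":0,"ry":0,"rz":0.176,"gripper":-1},{"x":0,"y":0,"z":0,"rx":0,"ry":0,"rz":0.176,"gripper":-1},{"x":0,"y":0,"z":0,"rx":0,"ry":0,"rz":0.176,"gripper":-1},{"x":0,"y":0,"z":0,"rx":0,"ry":0,"rz":0.176,"gripper":-1},{"x":0,"y":0,"z":0,"rx":0,"ry":0,"rz":0.176,"gripper":-1},{"x":0,"y":0,"z":0,"rx":0,"ry":0,"rz":0.176,"gripper":-1},{"x":0,"y":0,"z":0,"rx":0,"ry":0,"rz":0.176,"gripper":-1},{"x":0,"y":0,"z":0,"rx":0,"ry":0,"rz":0.176,"gripper":-1},{"x":0,"y":0,"z":0,"rx":0,"ry":0,"rz":0.176,"gripper":-1},{"x":0,"y":0,"z":0,"rx":0,"ry":0,"rz":0.176,"gripper":-1},{"x":0,"y":0,"z":0,"rx":0,"ry":0,"rz":0.176,"gripper":-1},{"x":0,"y":0,"z":0,"rx":0,"ry":0,"rz":0.176,"gripper":-1},{"x":0,"y":0,"z":0,"rx":0,"ry":0,"rz":0.176,"gripper":-1},{"x":0,"y":0,"z":0,"rx":0,"ry":0,"rz":0.176,"gripper":-1},{"x":2.2,"y":4.2,"z":0,"rx":0,"ry":0,"rz":0,"gripper":-1},{"x":2.2,"y":4.2,"z":0,"rx":0,"ry":0,"rz":0,"gripper":-1},{"x":2.2,"y":4.2,"z":0,"rx":0,"ry":0,"rz":0,"gripper":-1},{"x":2.2,"y":4.2,"z":0,"rx":0,"ry":0,"rz":0,"gripper":-1},{"x":2.2,"y":4.2,"z":0,"rx":0,"ry":0,"rz":0,"gripper":-1},{"x":2.2,"y":4.2,"z":0,"rx":0,"ry":0,"rz":0,"gripper":-1}]'; python3 -m inch '[{"x":0,"y":0,"z":0,"rx":0,"ry":0,"rz":0,"gripper":-1},{"x":0,"y":0,"z":0,"rx":0,"ry":0,"rz":0,"gripper":-1}]'
python3 - <<'E'
from h import *
T=T_tool();print(T[:3,3],np.degrees(np.arctan2(T[1,0],T[0,0])),monitor.observe()['joint_pos'])
print('cm in tool',T[:3,:3].T@(np.array([.5010,.0100,T[2,3]])-T[:3,3])*100)
E
```

```text
t: 19.7
tool_pos: [0.5269, -0.0266, 0.2527]
ee_rot: [-178.7, 1.9, -36.9]
wrist_force: [0.1, 0.3, -2.6]
gripper_width: 0.0529
grip_force: 30.0
t: 19.95
tool_pos: [0.5275, -0.0249, 0.2531]
ee_rot: [-178.7, 1.9, -36.9]
wrist_force: [0.8, 0.5, -3.2]
gripper_width: 0.0526
grip_force: 30.0
[ 0.52746967 -0.02490506  0.25308101] -36.90598517851901 [ -7.3649635   17.38847336  93.76611666   2.22302338  69.86569041
 118.77907497]
cm in tool [-4.21030776 -1.19802876  0.16764181]
```

The long turn was clipped by joint limits and left a slight tilt. I'll compute the correction.

```bash
cat >> h.py <<'E'
def fix(x,y,z,yaw):
    T=T_tool(); Rd=Ro.from_euler('xyz',[180,0,yaw],degrees=True)
    print('rotvec',np.round((Ro.from_matrix(T[:3,:3]).inv()*Rd).as_rotvec(),4),'then cm',np.round(Rd.as_matrix().T@(np.array([x,y,z])-T[:3,3])*100,3))
E
python3 -c "
from h import *
fix(.5010,.0100,.2531,-40.3)"
```

```text
rotvec [-0.022   0.0339  0.0588] then cm [-4.276e+00 -9.500e-01 -2.000e-03]
```

```bash
python3 -m inch '[{"x":0,"y":0,"z":0,"rx":-0.022,"ry":0.0339,"rz":0.0588,"gripper":-1},{"x":-1.5,"y":-0.3,"z":0,"rx":0,"ry":0,"rz":0,"gripper":-1},{"x":-1.5,"y":-0.35,"z":0,"rx":0,"ry":0,"rz":0,"gripper":-1},{"x":-1.28,"y":-0.3,"z":0,"rx":0,"ry":0,"rz":0,"gripper":-1},{"x":0,"y":0,"z":0,"rx":0,"ry":0,"rz":0,"gripper":-1},{"x":0,"y":0,"z":0,"rx":0,"ry":0,"rz":0,"gripper":-1}]'
python3 - <<'E'
from h import *
fix(.5010,.0100,.2531,-40.3)
T=T_tool();np.save('Tg3.npy',T);im=snap('wrist','w9');a=cv2.cvtColor(im,cv2.COLOR_RGB2GRAY)
# shaft seen through the bore
for r in range(234,298,2): print(r,' '.join('%3d'%v for v in a[r,248:316:2]))
for z in (.1,):
  c=np.array([.5026,.0092]);print('shaft end c',proj('wrist',np.array([*c,z]),T))
  th=np.radians(-40.1);u=np.array([np.cos(th),np.sin(th)])
  print('key outer',proj('wrist',np.array([*(c+.0183*u),z]),T),'shaft inner rim',proj('wrist',np.array([*(c-.014*u),z]),T))
E
```

```text
t: 20.7
tool_pos: [0.5012, 0.0097, 0.2537]
ee_rot: [-180.0, -0.1, -40.3]
wrist_force: [-0.9, 0.3, -3.1]
gripper_width: 0.0528
grip_force: 30.0
rotvec [-0.0007 -0.0012  0.0008] then cm [-0.03  -0.007  0.064]
234 100 109 130 160 175 179 181 180 182 182 179 181 180 183 185 179 180 183 184 184 182 180 184 181 181 183 182 181 180 174 158 128 106  95
236 130 159 175 181 180 182 181 182 179 181 182 178 178 178 179 178 180 179 179 177 177 176 177 183 179 184 181 186 182 180 180 172 154 128
238 172 179 179 179 178 180 178 180 179 182 176 148 153 161 161 159 157 162 158 156 138 127 147 179 181 181 183 183 179 182 181 180 181 169
240 180 178 178 180 179 182 181 179 181 181 175 129 106 126 135 142 142 143 134 117  99  98 136 177 182 181 180 182 182 180 182 182 182 180
242 178 178 182 182 179 178 178 179 181 181 173 140 114 109 104 110 109 109 103 109 116 119 139 176 181 182 181 181 182 182 182 180 181 183
244 180 179 179 179 180 178 178 178 179 183 173 148 145 146 138 132 128 133 138 144 145 142 149 178 182 181 181 178 180 179 180 181 182 182
246 179 179 179 176 179 179 180 179 180 179 174 143 1
[... 3008 characters left out ...]
76 175 176 175 175
290 174 173 173 175 177 174 176 170 151 128 107 101 101  99 101 103 102  99 101 101 100 104 101 106 124 156 174 178 178 177 178 173 178 175
292 175 175 175 176 176 176 175 177 173 167 150 122 107 105 104 102 100 104 103 102 106 107 124 149 168 173 176 172 176 176 178 176 176 176
294 174 177 173 175 175 177 175 176 174 176 174 166 151 143 132 125 120 119 127 138 147 158 171 174 174 176 176 173 174 173 177 174 176 177
296 173 178 177 175 175 175 175 174 175 176 172 174 173 174 173 171 168 168 174 174 178 174 174 176 176 176 175 179 174 174 177 174 174 175
shaft end c [280.43649433 225.51251721]
key outer [280.35964906 202.06336372] shaft inner rim [280.49388455 242.74807179]
```

```bash
python3 -m inch '[{"x":-0.03,"y":0,"z":1.5,"rx":0,"ry":-0.001,"rz":0,"gripper":-1},{"x":0,"y":0,"z":1.5,"rx":0,"ry":0,"rz":0,"gripper":-1},{"x":0,"y":0,"z":0.4,"rx":0,"ry":0,"rz":0,"gripper":-1},{"x":0,"y":0,"z":0.1,"rx":0,"ry":0,"rz":0,"gripper":-1},{"x":0,"y":0,"z":0.1,"rx":0,"ry":0,"rz":0,"gripper":-1},{"x":0,"y":0,"z":0.1,"rx":0,"ry":0,"rz":0,"gripper":-1}]'
```

```text
t: 21.5
tool_pos: [0.501, 0.01, 0.2169]
ee_rot: [-179.9, -0.0, -40.3]
wrist_force: [-0.5, 0.5, -2.7]
gripper_width: 0.053
grip_force: 30.0
```

```bash
python3 -m inch '[{"x":0,"y":0,"z":0.1,"rx":0,"ry":0,"rz":0,"gripper":-1},{"x":0,"y":0,"z":0.1,"rx":0,"ry":0,"rz":0,"gripper":-1},{"x":0,"y":0,"z":0.05,"rx":0,"ry":0,"rz":0,"gripper":-1}]'
```

```text
t: 21.88
tool_pos: [0.5009, 0.01, 0.2141]
ee_rot: [-180.0, -0.0, -40.3]
wrist_force: [0.7, -0.6, -3.1]
gripper_width: 0.0528
grip_force: 30.0
```

```bash
python3 -m inch '[{"x":0,"y":0,"z":0.08,"rx":0,"ry":0,"rz":0,"gripper":-1},{"x":0,"y":0,"z":0.07,"rx":0,"ry":0,"rz":0,"gripper":-1}]'
```

```text
t: 22.12
tool_pos: [0.5011, 0.0099, 0.2128]
ee_rot: [-179.9, -0.0, -40.3]
wrist_force: [1.5, -0.5, -0.3]
gripper_width: 0.0527
grip_force: 30.0
```

```bash
python3 -m inch '[{"x":0,"y":0,"z":0.05,"rx":0,"ry":0,"rz":0,"gripper":-1},{"x":0,"y":0,"z":0,"rx":0,"ry":0,"rz":0,"gripper":-1}]'; python3 -c "
from h import *
s=monitor.observe();print(s['wrist_force'],s['torque'],s['tool_pos'])"
```

```text
t: 22.38
tool_pos: [0.5011, 0.0099, 0.2124]
ee_rot: [-179.9, -0.0, -40.3]
wrist_force: [4.0, -0.7, -0.4]
gripper_width: 0.0529
grip_force: 30.0
[ 3.96695303 -0.65334443 -0.43973909] [-0.10011976 -0.69976476 -0.00868664] [0.5011175  0.00993832 0.21236327]
```

```bash
python3 -m inch '[{"x":0.045,"y":-0.035,"z":0,"rx":0,"ry":0,"rz":0,"gripper":-1},{"x":0,"y":0,"z":0.05,"rx":0,"ry":0,"rz":0,"gripper":-1},{"x":0,"y":0,"z":0,"rx":0,"ry":0,"rz":0,"gripper":-1}]'
```

```text
t: 22.75
tool_pos: [0.5015, 0.0099, 0.2116]
ee_rot: [-180.0, -0.0, -40.3]
wrist_force: [2.9, -0.6, -0.5]
gripper_width: 0.0529
grip_force: 30.0
```

```bash
python3 -m inch '[{"x":0.045,"y":-0.03,"z":0,"rx":0,"ry":0,"rz":0,"gripper":-1},{"x":0,"y":0,"z":0.1,"rx":0,"ry":0,"rz":0,"gripper":-1},{"x":0,"y":0,"z":0.1,"rx":0,"ry":0,"rz":0,"gripper":-1},{"x":0,"y":0,"z":0,"rx":0,"ry":0,"rz":0,"gripper":-1}]'; python3 -c "
from h import *
s=monitor.observe();print(s['wrist_force'],s['torque'],s['tool_pos'])"
```

```text
t: 23.25
tool_pos: [0.5021, 0.0097, 0.2095]
ee_rot: [-180.0, -0.0, -40.3]
wrist_force: [3.1, -2.8, -1.7]
gripper_width: 0.0529
grip_force: 30.0
[ 3.08513195 -2.80994735 -1.69840655] [-0.67259416 -0.8528527   0.00977277] [0.50205406 0.00973434 0.20951873]
```

```bash
python3 -m inch '[{"x":0.07,"y":0,"z":0,"rx":0,"ry":0,"rz":0,"gripper":-1},{"x":0,"y":0,"z":0.1,"rx":0,"ry":0,"rz":0,"gripper":-1},{"x":0,"y":0,"z":0.1,"rx":0,"ry":0,"rz":0,"gripper":-1},{"x":0,"y":0,"z":0,"rx":0,"ry":0,"rz":0,"gripper":-1}]'; python3 -c "
from h import *
s=monitor.observe();print(s['wrist_force'],s['torque'],s['tool_pos'])"
```

```text
t: 23.75
tool_pos: [0.5025, 0.0094, 0.2075]
ee_rot: [-180.0, 0.0, -40.3]
wrist_force: [3.1, -2.2, -2.8]
gripper_width: 0.0532
grip_force: 30.0
[ 3.07596376 -2.23222215 -2.8098223 ] [-0.47046728 -0.53082256 -0.01224395] [0.50245455 0.00942426 0.20745917]
```

```bash
python3 -m inch '[{"x":0.08,"y":0,"z":0,"rx":0,"ry":0,"rz":0,"gripper":-1},{"x":0,"y":0,"z":0.15,"rx":0,"ry":0,"rz":0,"gripper":-1},{"x":0,"y":0,"z":0.15,"rx":0,"ry":0,"rz":0,"gripper":-1},{"x":0,"y":0,"z":0,"rx":0,"ry":0,"rz":0,"gripper":-1}]'; python3 -c "
from h import *
s=monitor.observe();print(s['wrist_force'],s['torque'],s['tool_pos'])"
```

```text
t: 24.25
tool_pos: [0.503, 0.009, 0.2044]
ee_rot: [-180.0, 0.0, -40.3]
wrist_force: [-0.3, -0.1, -2.2]
gripper_width: 0.0531
grip_force: 30.0
[-0.25000253 -0.14816925 -2.17529292] [ 0.07902408  0.00864276 -0.03348236] [0.50296335 0.00897805 0.20436522]
```

```bash
python3 -m inch '[{"x":0,"y":0,"z":0.2,"rx":0,"ry":0,"rz":0,"gripper":-1},{"x":0,"y":0,"z":0.2,"rx":0,"ry":0,"rz":0,"gripper":-1},{"x":0,"y":0,"z":0.2,"rx":0,"ry":0,"rz":0,"gripper":-1},{"x":0,"y":0,"z":0,"rx":0,"ry":0,"rz":0,"gripper":-1}]' && python3 -m inch '[{"x":0,"y":0,"z":0.2,"rx":0,"ry":0,"rz":0,"gripper":-1},{"x":0,"y":0,"z":0.2,"rx":0,"ry":0,"rz":0,"gripper":-1},{"x":0,"y":0,"z":0.2,"rx":0,"ry":0,"rz":0,"gripper":-1},{"x":0,"y":0,"z":0,"rx":0,"ry":0,"rz":0,"gripper":-1}]'
```

```text
t: 24.75
tool_pos: [0.5031, 0.0089, 0.1984]
ee_rot: [-180.0, 0.0, -40.3]
wrist_force: [-0.5, -0.2, -3.0]
gripper_width: 0.0526
grip_force: 30.0
t: 25.25
tool_pos: [0.5031, 0.0089, 0.1924]
ee_rot: [-180.0, 0.0, -40.3]
wrist_force: [0.7, -1.3, -2.5]
gripper_width: 0.0526
grip_force: 30.0
```

```bash
python3 -m inch '[{"x":0,"y":0,"z":0.2,"rx":0,"ry":0,"rz":0,"gripper":-1},{"x":0,"y":0,"z":0.2,"rx":0,"ry":0,"rz":0,"gripper":-1},{"x":0,"y":0,"z":0.1,"rx":0,"ry":0,"rz":0,"gripper":-1},{"x":0,"y":0,"z":0.1,"rx":0,"ry":0,"rz":0,"gripper":-1},{"x":0,"y":0,"z":0.1,"rx":0,"ry":0,"rz":0,"gripper":-1}]' && python3 -m inch '[{"x":0,"y":0,"z":0.1,"rx":0,"ry":0,"rz":0,"gripper":-1},{"x":0,"y":0,"z":0.1,"rx":0,"ry":0,"rz":0,"gripper":-1}]'
```

```text
t: 25.88
tool_pos: [0.5032, 0.0089, 0.1857]
ee_rot: [-180.0, -0.0, -40.3]
wrist_force: [-2.9, -0.2, 4.6]
gripper_width: 0.0525
grip_force: 30.0
t: 26.12
tool_pos: [0.5032, 0.0089, 0.184]
ee_rot: [-180.0, -0.0, -40.3]
wrist_force: [-3.2, 1.1, 4.2]
gripper_width: 0.0526
grip_force: 30.0
```

```bash
python3 -m inch '[{"x":-0.02,"y":0.01,"z":0.1,"rx":0,"ry":0,"rz":0,"gripper":-1},{"x":0,"y":0,"z":0.1,"rx":0,"ry":0,"rz":0,"gripper":-1},{"x":0,"y":0,"z":0.1,"rx":0,"ry":0,"rz":0,"gripper":-1},{"x":0,"y":0,"z":0.1,"rx":0,"ry":0,"rz":0,"gripper":-1}]' && python3 -m inch '[{"x":0,"y":0,"z":0.1,"rx":0,"ry":0,"rz":0,"gripper":-1},{"x":0,"y":0,"z":0.1,"rx":0,"ry":0,"rz":0,"gripper":-1}]'
```

```text
t: 26.62
tool_pos: [0.5031, 0.0089, 0.1801]
ee_rot: [-180.0, -0.0, -40.3]
wrist_force: [-2.2, -0.6, 5.1]
gripper_width: 0.053
grip_force: 30.0
t: 26.88
tool_pos: [0.5031, 0.0089, 0.1781]
ee_rot: [-179.9, -0.0, -40.3]
wrist_force: [-2.1, 0.1, 5.1]
gripper_width: 0.0528
grip_force: 30.0
```

```bash
python3 -m inch '[{"x":0,"y":0,"z":0.1,"rx":0,"ry":0,"rz":0,"gripper":-1},{"x":0,"y":0,"z":0.05,"rx":0,"ry":0,"rz":0,"gripper":-1}]' && python3 -m inch '[{"x":0,"y":0,"z":0.05,"rx":0,"ry":0,"rz":0,"gripper":-1},{"x":0,"y":0,"z":0,"rx":0,"ry":0,"rz":0,"gripper":-1}]'
```

```text
t: 27.12
tool_pos: [0.5031, 0.0089, 0.1766]
ee_rot: [-180.0, -0.0, -40.3]
wrist_force: [-1.4, -0.8, 5.2]
gripper_width: 0.0526
grip_force: 30.0
t: 27.38
tool_pos: [0.5031, 0.0089, 0.176]
ee_rot: [-179.9, -0.0, -40.3]
wrist_force: [-1.8, -0.2, 4.8]
gripper_width: 0.0528
grip_force: 30.0
```

```bash
python3 -m inch '[{"x":0,"y":0,"z":0.03,"rx":0,"ry":0,"rz":0,"gripper":-1},{"x":0,"y":0,"z":0,"rx":0,"ry":0,"rz":0,"gripper":-1}]' && python3 -m inch '[{"x":0,"y":0,"z":0.03,"rx":0,"ry":0,"rz":0,"gripper":-1},{"x":0,"y":0,"z":0,"rx":0,"ry":0,"rz":0,"gripper":-1}]'
```

```text
t: 27.62
tool_pos: [0.5031, 0.0089, 0.1758]
ee_rot: [-179.9, -0.0, -40.3]
wrist_force: [-2.7, -0.8, 8.3]
gripper_width: 0.0528
grip_force: 30.0
t: 27.88
tool_pos: [0.5031, 0.0089, 0.1758]
ee_rot: [-180.0, -0.0, -40.3]
wrist_force: [-3.7, -1.4, 11.4]
gripper_width: 0.0526
grip_force: 30.0
```

The force rises sharply with no further travel, so the gear is home. Releasing and retreating.

```bash
python3 -m inch '[{"x":0,"y":0,"z":-0.03,"rx":0,"ry":0,"rz":0,"gripper":-1},{"x":0,"y":0,"z":0,"rx":0,"ry":0,"rz":0,"gripper":1},{"x":0,"y":0,"z":0,"rx":0,"ry":0,"rz":0,"gripper":1},{"x":0,"y":0,"z":0,"rx":0,"ry":0,"rz":0,"gripper":1},{"x":0,"y":0,"z":0,"rx":0,"ry":0,"rz":0,"gripper":1},{"x":0,"y":0,"z":0,"rx":0,"ry":0,"rz":0,"gripper":1},{"x":0,"y":0,"z":0,"rx":0,"ry":0,"rz":0,"gripper":1},{"x":0,"y":0,"z":-2,"rx":0,"ry":0,"rz":0,"gripper":1},{"x":0,"y":0,"z":-3,"rx":0,"ry":0,"rz":0,"gripper":1},{"x":0,"y":0,"z":-3,"rx":0,"ry":0,"rz":0,"gripper":1},{"x":-3,"y":0,"z":-2,"rx":0,"ry":0,"rz":0,"gripper":1},{"x":-3,"y":0,"z":0,"rx":0,"ry":0,"rz":0,"gripper":1},{"x":0,"y":0,"z":0,"rx":0,"ry":0,"rz":0,"gripper":1},{"x":0,"y":0,"z":0,"rx":0,"ry":0,"rz":0,"gripper":1}]'
python3 - <<'E'
from h import *
T=T_tool();im=snap('wrist','w10');a=cv2.cvtColor(im,cv2.COLOR_RGB2GRAY)
p=proj('wrist',np.array([.5026,.0092,.1]),T);i=p.astype(int)
print('shaft',p,'hub c',proj('wrist',np.array([.5026,.0092,.096]),T))
u=np.array([.765,-.644]);print('key out/in',[proj('wrist',np.array([*(np.array([.5026,.0092])+r*u),.1]),T) for r in(.0183,.0063,-.014)])
for r in range(i[1]-40,i[1]+42,2): print(r,' '.join('%3d'%v for v in a[r,i[0]-40:i[0]+41:3]))
im=snap('side','s10');a=cv2.cvtColor(im,cv2.COLOR_RGB2GRAY)
for X in ([.503,.009,.1],[.503,.009,.096],[.503,.009,.06]):print(proj('side',np.array(X)))
for r in range(205,245): print(r,' '.join('%3d'%v for v in a[r,222:302:3]))
E
```

```text
t: 29.62
tool_pos: [0.4575, 0.0475, 0.2753]
ee_rot: [-180.0, -0.0, -40.3]
wrist_force: [0.2, -1.3, -0.8]
gripper_width: 0.0939
grip_force: 0.0
shaft [281.13483633 146.41999461] hub c [281.13288076 146.05279907]
key out/in [array([281.06234196, 123.20168727]), array([281.11013454, 138.44239099]), array([281.18860817, 164.03154572])]
106 209 208 203 197 194 192 197 206 207 205 210 213 210 202 200 202 204 202 204 201 196 194 196 202 198 192 201
108 212 205 202 197 194 191 198 206 206 206 210 211 209 204 201 204 202 201 203 201 195 195 197 200 197 191 202
110 206 208 204 197 196 191 197 207 208 204 210 211 208 201 201 205 205 202 204 198 198 193 195 201 198 196 211
112 210 208 205 195 192 194 197 207 211 206 211 213 208 203 201 202 204 203 202 200 194 194 195 201 200 206 214
114 210 209 208 199 195 192 199 208 212 207 210 215 217 217 216 213 209 201 203 199 192 194 196 200 205 211 214
116 208 206 207 205 195 191 197 207 208 211 221 227 228 226 227 226 224 202 187 199 197 194 196 205 212 213 212
118 206 206 206 206 201 192 198 206 215 224 227 227 228 229 228 228 229 222 198 199 191 194 19
[... 7689 characters left out ...]
 173 172 174 172 166 138 144
239  63  57  57 109 124 121 151 141 110 106  92 107 107 110 119 118 124 137 157 169 172 172 173 168 165 144 145
240  61  56  69 107 123 121 146 159 130 125  99 106 105 114 125 136 137 163 164 169 170 172 171 161 159 149 142
241  55  61  68 104 123 122 138 167 142 149 113 120 107 129 132 160 153 177 166 168 172 171 170 160 159 153 141
242  61  64  78  99 123 122 130 167 157 160 127 142 115 146 146 175 170 182 171 167 170 170 170 158 156 150 142
243  76  78  83  97 122 120 124 164 168 164 147 158 133 162 165 178 179 182 175 166 168 162 156 136 133 134 144
244  87  82  84  85 121 122 123 161 170 168 159 165 152 163 172 178 176 182 178 162 154 136 116 101 111 122 142
```

```bash
python3 -c "
from h import *
print(job.job_done())"
```

```text
the job is handed in; nothing more can be done
None
```

I put the key in the shaft slot flush with the shaft end, pressed the gear home on the flange with the sleeve pushed down (about 15 N at most on the gear), released it, and handed in at about 30 s; the verdict wasn't shown.

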